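# Crack the disinfectant sprayer's filler cap and hold it

### The arm

A 7-joint arm with a two-finger parallel gripper is mounted at the origin on the work surface. World frame = base frame: x ahead of the robot, y to its left, z up, the work surface at z = 0. Lengths are in m, angles in rad, forces in N, time in s.
With the tool pointing down it reaches from about 0.425 to 0.875 m from the base axis. Payload 9.9 kg.
Tool frame: the origin (TCP) lies between the finger pads; the fingertips stand 25 mm ahead of it and the grasp point (between the pads) lies 6 mm ahead of it (ctrl.nose_length is the distance from the TCP to the fingertips, in m); y points along the fingers, z is the direction in which the jaws open and shut, and the axes are right-handed (so a half turn about y gives the same grasp; the last joint's range is limited). The gripper opens to 85 mm and grips with 20 to 120 N. Pads are 22 mm wide; open, the fingers measure 114 mm over their backs; the gripper's body (76 mm by 85 mm) begins 54 mm behind the grasp point. The pads swing forward as they close: fully open they stand 13 mm farther back than shut.
Start: joints at [1.106, 0.576, 0.025, 1.437, -0.015, 1.129, -0.057], TCP at [0.251, -0.627, 0.256] pointing down, gripper open.
Joint ranges: [-2.76, 2.76], [-0.34, 2.15], [-1.52, 1.57], [0.19, 2.46], [-1.09, 4.23], [0.17, 1.99], [-2.82, 2.82]. Speed limits (rad/s): [2.22, 2.22, 3.01, 3.01, 3.14, 3.14, 3.14].

### API

Orientations are given as a unit quaternion [w, x, y, z].
In Python, from plant import ctrl, read_camera, finish_job, find_in, mark_of gives the robot as it stands.
- The arm moves only by the tool move_arm, never from a script. Its argument "rows" is a list of rows, each a list of 3 entries, a list of its own where there are three numbers: the turn, a rotation vector about the tool's x, y, z in degrees, then the shift along the tool's x, y, z in cm, then the closure in counts, from 0 (fully open) to 255 (shut). A call has 1 to 12 rows; each row is the pose to reach, as a shift and turn from the pose measured when the call began, along the tool's axes at that moment; what a row does not reach only later rows make up. A row lasts 1/10 s, in which the tool goes at most 50 mm and 8.59 degrees, less where a joint would pass 70% of its speed; a pose out of reach is approached as far as the arm can. A call with a gripper value outside its range is refused whole. The fingers move at their own pace and stop on an object; the grip force is fixed at half the most. Time passes only in rows, so rows that repeat a pose let the fingers close. It gives the time, the measured TCP pose, the force and the opening at its end, in the units of the state.
- ctrl.state(): the state, without advancing time (a new reading comes with each control period).
- read_camera(name): name is "side" or "top" or "wrist"; returns a dict with "img" (480x640x3 uint8, red, green, blue), "fx", "fy", "cx", "cy" (pixels), "camera_from_world" (4x4, takes a point from world to camera coordinates). Camera axes: x right, y down, z forward; pixel columns grow to the right and rows downward; lengths in m; the calibration is good to about 2 mm. The wrist camera is an equidistant fisheye: a pixel r from the principal point sees the ray r / f radians off the axis. A picture is of the moment at which its call begins. There is no depth.
- finish_job(): hands the job in, once; it reports no verdict.
Trained networks look in a picture, given as the dict that the camera call returned (one of the last four; its "shot" number tells which), for a name from the list of things; names that differ only in an ending like _2 or _b are one class to them, and where a whole thing is asked for, a point or a joint stands for the part that bears it (a point fixed in the world has none). Each returns a list of dicts, best first, with "conf" (0 to 1); they miss things now and then, are a little off and sometimes report something else, mostly with a low value. They report only what shows in the picture. A call takes as long as a camera call.
- find_in(query, picture): "position" ([column, row] in pixels, amid what is visible of it).
- mark_of(query, picture): "position" ([column, row] in pixels: a listed point, or the origin of a listed thing).
The state is a dict: "time_s": time; "qpos": joint angles; "joint_vel": joint speeds; "effort": joint torques, N m; "ee_pos": TCP position; "tcp_rot": TCP orientation; "ft_force": force on the tool from outside, world axes, zero at the start; "ft_torque": the same for the moment, N m; "gripper_width": finger opening in m.
Only numpy, scipy, OpenCV 4.12 (cv2) and the standard library are available. Lean on these libraries where they do the work, as an engineer would, in place of code of your own. Each camera call takes 0.05 s, during which the arm holds its last target.

### The job

Make the bench sprayer safe on the clinic table: first squeeze the spray gun's red trigger fully against its grip and let it spring right back, to clear the line. Then screw the tank's blue filler cap down (clockwise from above) until it bottoms out, back it off a quarter turn so that the tank can breathe, and finish there with the cap still gripped between the fingers: do not let go of it. Leave everything else where it stands.

Things in the scene. Friction and masses are not known exactly. Their poses are not given: they have to be found in the camera images.
- sprayer: Fixed bench sprayer: grey tray 12 mm thick with a white tank (104 mm wide, shoulder 146 mm up, narrow neck, blue filler cap) and a spray gun clamped on its side. Origin under the tray, which reaches 100 mm to +x and -x, 200 mm to +y, 220 mm to -y; z up. The tank's axis is at y +115 mm; the gun lies on the -y side, barrel to -y, black grip towards -x. A low pipe follows the -x edge. Yaw within 30 degrees.
- squeeze_point (a point): Fixed point (axes as the sprayer's, 62 mm up) to centre a squeeze from above, fingers closing along the sprayer's y: the black grip's back face is 19 mm to +y of it; the red trigger's front face 34 mm to -y at rest, 19 mm when fully in. Both run along x here. The grip spans 45 to 79 mm above the table, the trigger 50 to 74 mm; free space outside both, down to the tray.
- trigger_pad (a point): Centre of the red trigger (75 mm long, 10 mm thick) beside the squeeze point; moves with it. The trigger pivots on a vertical pin 55 mm to +x of here, by the gun's blue body.
- trigger (a joint): Angle of the red trigger, rad: 0 at rest, 0.28 fully squeezed against its stop. A spring returns it; it takes about 4 N to start and 11 N to hold fully in at the squeeze point.
- filler_cap: Blue ribbed screw cap on the tank's neck, 48 mm across, 30 mm tall, axis vertical; origin on its axis half-way up, about 180 mm above the table. Already started on its thread. These axes do not turn with the cap: they keep the sprayer's yaw. It rises 0.95 mm per radian unscrewed. Free space all round; 13 mm of bare neck below it at its lowest.
- cap_turn (a joint): Turn of the cap, rad: 0 where it bottoms out (hard stop), growing anticlockwise from above as it unscrews; starts between 2.2 and 4.2, so it takes several grips. Stays where it is left (friction 0.08 N m). A yellow bar on its top points from the centre to the rim: at 0 it points to the sprayer's -x, at a small red index on the tank's shoulder.
- spare_nozzle: small brass spare nozzle, 22 mm wide, 30 mm tall, standing on the sprayer's tray; origin under its centre; a bystander
- saline: clear bottle with blue cap, 64 mm wide, 160 mm tall; origin under its centre; a bystander
- swab_jar: glass jar with steel lid, 80 mm wide, 100 mm tall; origin under its centre; a bystander
- steel_bowl: round steel bowl, 130 mm across, 50 mm tall; origin under its centre; a bystander
- tape_roll: roll of white tape lying flat, 70 mm across, 25 mm tall; origin under its centre; a bystander
- clippers: white fur clippers with a steel head, about 175 x 46 x 34 mm, lying flat; origin under its centre; a bystander

How it is judged:
By the outcome, as a careful person would: the job done as asked, in the order asked, and still so for the second after the job is handed in, while the arm keeps its last pose, push and grip.
It also fails if it takes over 64 s, if anything falls off the work surface, if the arm or the gripper's body presses on something with over 40 N, if the wrist force passes 120 N, or if a joint passes its speed limit or range.

## Working session

There is one attempt and no reset: what is moved stays moved. The work goes in short steps, Python scripts to look and compute and a tool call to move; the robot and the scene stay as the last step left them, time stands still between calls to the robot, and variables do not carry over. Pictures are saved under pics/ and viewed, and the job is handed in when it is done.

Besides the shell and the picture viewer there is one more tool, called as name(argument=value, ...), one argument or row to a line, values as JSON. move_arm: Moves the arm, as the interface text tells. Its arguments: {"type":"object","properties":{"rows":{"type":"array"}},"required":["rows"]}

```bash
ls; mkdir -p pics
python3 - <<'E'
from plant import ctrl, read_camera, find_in, mark_of
import cv2
s=ctrl.state();print({k:(v if not hasattr(v,'round') else v) for k,v in s.items()}, ctrl.nose_length)
for c in ["side","top"]:
    p=read_camera(c);cv2.imwrite(f"pics/{c}0.png",p["img"][:,:,::-1])
    print(c,p["fx"],p["fy"],p["cx"],p["cy"],p["camera_from_world"].tolist() if hasattr(p["camera_from_world"],'tolist') else p["camera_from_world"])
    for n in ["sprayer","squeeze_point","trigger_pad","filler_cap","spare_nozzle"]:
        print(n,[(d["position"],d["conf"]) for d in mark_of(n,p)[:2]])
E
```

```text
pics
{'time_s': 0.0, 'qpos': array([ 1.1062339 ,  0.5765191 ,  0.02481236,  1.43793138, -0.0149984 ,
        1.12899525, -0.05648919]), 'joint_vel': array([-0.00136715,  0.00100644, -0.00153569, -0.00064408, -0.00017098,
        0.00049658,  0.00044397]), 'effort': array([-1.57458056e-03, -7.65750146e+01,  2.24956959e+00, -2.85967577e+01,
        1.51629711e-02,  1.25372404e-02, -1.06544269e-05]), 'ee_pos': array([ 0.25071503, -0.62625607,  0.2554424 ]), 'tcp_rot': array([ 0.13369669, -0.13396933,  0.6949    , -0.69375168]), 'ft_force': array([-0.90124971, -0.22401261,  0.87471241]), 'ft_torque': array([ 0.00017161, -0.01434841,  0.02769955]), 'gripper_width': 0.08537961148302346} 0.025
side 580.6192487270781 580.6192487270781 322.19643509809697 235.82741852007823 [[-0.7729946078530435, -0.6342868536985896, -0.012630259508961496, 0.40070606008582527], [-0.41297642010670965, 0.5182007360371491, -0.7489449069233356, 0.3040837740262478], [0.4815909183798696, -0.573714375273708, -0.6625118889033863, 1.184206660519133], [0.0, 0.0, 0.0, 1.0]]
sprayer [([298.5, 257.1], 0.88)]
squeeze_point [([336.4, 222.7], 0.68), ([299.4, 256.8], 0.55)]
trigger_pad [([342.2, 221.4], 0.71)]
filler_cap [([252.0, 219.6], 0.64)]
spare_nozzle [([284.7, 240.1], 0.43)]
top 456.1682418909007 456.1682418909007 314.05108722703426 241.91518954400797 [[-0.022689085341116542, -0.9994866780010749, -0.022618264848559957, 0.013605422378038625], [-0.9911975191167552, 0.02544107860204613, -0.12992393781114406, 0.5126690690560454], [0.1304326780495327, 0.019471312691767384, -0.9912659504284843, 1.2319345546234322], [0.0, 0.0, 0.0, 1.0]]
sprayer [([310.4, 215.5], 0.81), ([466.4, 242.2], 0.53)]
squeeze_point [([352.5, 219.8], 0.85), ([182.3, 207.9], 0.25)]
trigger_pad [([361.2, 221.4], 0.62)]
filler_cap [([267.9, 192.0], 0.84)]
spare_nozzle [([318.3, 192.2], 0.63)]
```

View pics/side0.png

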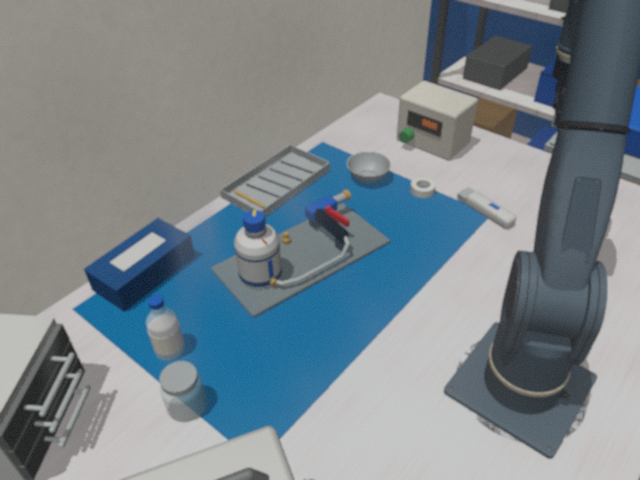

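View pics/top0.png

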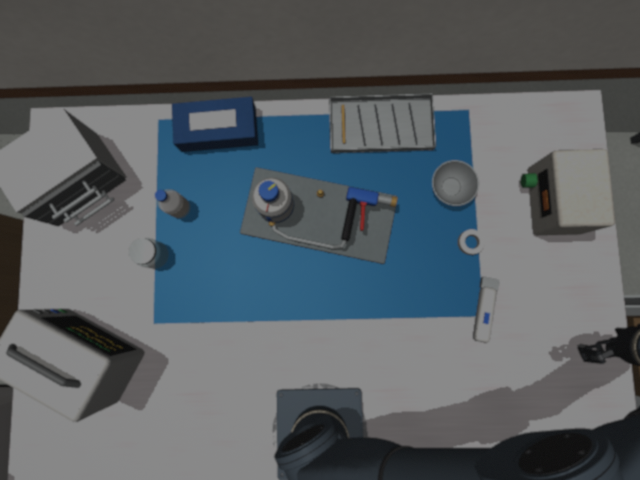

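Run:
```python
import cv2
a=cv2.imread("pics/top0.png")[150:280,225:420];cv2.imwrite("pics/topz.png",cv2.resize(a,None,fx=4,fy=4,interpolation=cv2.INTER_CUBIC))
a=cv2.imread("pics/side0.png")[175:315,205:400];cv2.imwrite("pics/sidez.png",cv2.resize(a,None,fx=4,fy=4,interpolation=cv2.INTER_CUBIC))
```

```text
(no output)
```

View pics/topz.png

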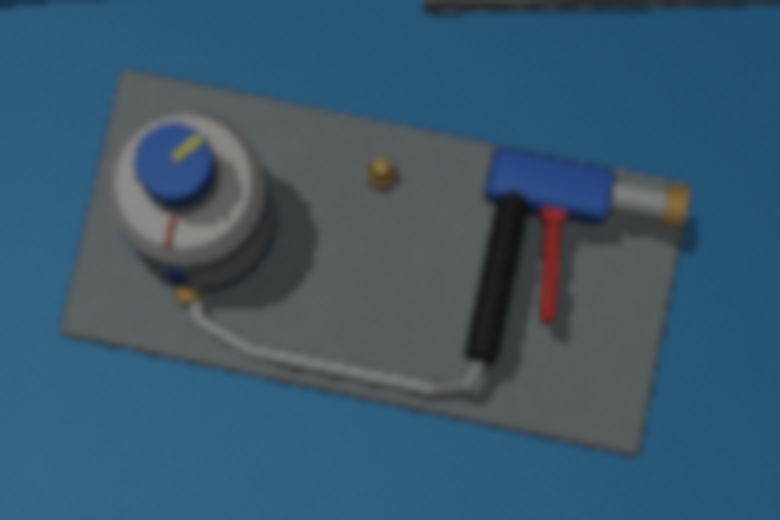

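View pics/sidez.png

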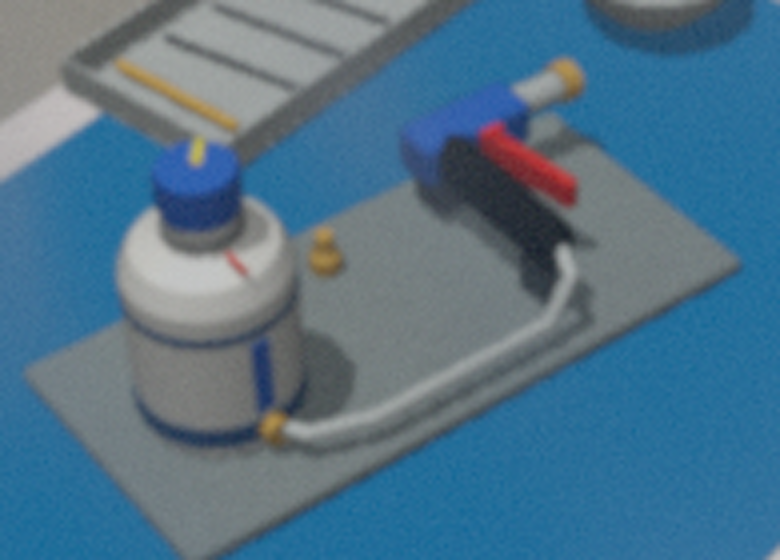

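```bash
cat > h.py <<'E'
import numpy as np
from scipy.spatial.transform import Rotation as R
from scipy.optimize import least_squares
def proj(P,c):
    q=c["camera_from_world"]@np.append(P,1);q=q[:3]
    return np.array([c["fx"]*q[0]/q[2]+c["cx"],c["fy"]*q[1]/q[2]+c["cy"]])
def ray(uv,c):
    T=c["camera_from_world"];d=T[:3,:3].T@np.array([(uv[0]-c["cx"])/c["fx"],(uv[1]-c["cy"])/c["fy"],1])
    return -T[:3,:3].T@T[:3,3],d
def atz(uv,c,z):
    o,d=ray(uv,c);return o+d*(z-o[2])/d[2]
def cam(n):
    from plant import read_camera
    c=read_camera(n);c["camera_from_world"]=np.array(c["camera_from_world"]);return c
E
python3 - <<'E'
from h import *
t=cam("top");s=cam("side")
z=lambda u,o:np.array([(u[0]+.5)/4-.5+o[0],(u[1]+.5)/4-.5+o[1]])
T=(225,150);S=(205,175)
obs=[(t,z((123,71),T),(.1,.2,.012)),(t,z((63,332),T),(-.1,.2,.012)),(t,z((637,455),T),(-.1,-.22,.012)),
(s,z((27,372),S),(.1,.2,.012)),(s,z((740,265),S),(-.1,-.22,.012)),(s,z((195,560),S),(-.1,.2,.012))]
def W(p,L): 
    c,n=np.cos(p[2]),np.sin(p[2]);return np.array([p[0]+c*L[0]-n*L[1],p[1]+n*L[0]+c*L[1],L[2]])
for sel in ([0,1,2],[3,4,5],range(6)):
    f=lambda p:np.concatenate([proj(W(p,obs[i][2]),obs[i][0])-obs[i][1] for i in sel])
    r=least_squares(f,[.6,0,-.15]);print(r.x,np.degrees(r.x[2]),r.fun.round(1))
p=r.x
i=lambda P:(lambda d:(np.cos(p[2])*d[0]+np.sin(p[2])*d[1],-np.sin(p[2])*d[0]+np.cos(p[2])*d[1]))(P-p[:2])
for n,uv,c,h in [("captop",z((175,163),T),t,.197),("captop s",z((197,160),S),s,.197),("cap mk",(267.9,192),t,.181),("cap mk s",(252,219.6),s,.181),("sq",(352.5,219.8),t,.062),("sq s",(336.4,222.7),s,.062),("pad",(361.2,221.4),t,.062),("pad s",(342.2,221.4),s,.062),
 ("bar tip",z((203,139),T),t,.197),("trig tip",z((548,320),T),t,.062),("grip end",z((480,360),T),t,.079),("nozzle top",z((380,168),T),t,.042)]:
    P=atz(uv,c,h);print(n,P.round(4),np.round(i(P[:2]),4))
E
```

```text
[ 0.59713566 -0.00449977 -0.23346753] -13.376704248228032 [-0.2 -1.1 -1.   0.6  1.2  0.4]
[ 0.59527623 -0.00352898 -0.23520725] -13.476382736202677 [-1.2 -0.8  1.5 -1.2 -0.2  1.2]
[ 0.59630844 -0.00416061 -0.23412975] -13.414646767826033 [-0.3 -0.8 -1.2  0.8  1.   0.8 -1.3 -1.   1.3 -1.6 -0.2  0.8]
captop [0.6218 0.1072 0.197 ] [-0.001   0.1143]
captop s [0.6258 0.1054 0.197 ] [0.0032 0.1134]
cap mk [0.6217 0.1104 0.181 ] [-0.0019  0.1173]
cap mk s [0.6315 0.1076 0.181 ] [0.0083 0.1169]
sq [ 0.5672 -0.1054  0.062 ] [-0.0049 -0.1053]
sq s [ 0.5632 -0.1129  0.062 ] [-0.007  -0.1135]
pad [ 0.5621 -0.1289  0.062 ] [-0.0043 -0.1293]
pad s [ 0.5548 -0.1262  0.062 ] [-0.0121 -0.1283]
bar tip [0.6364 0.0898 0.197 ] [0.0172 0.1007]
trig tip [ 0.5394 -0.1292  0.062 ] [-0.0263 -0.1349]
grip end [ 0.5109 -0.0815  0.079 ] [-0.0651 -0.095 ]
nozzle top [ 0.6531 -0.0178  0.042 ] [ 0.0584 -0.    ]
```

```bash
cat >> h.py <<'E'
SP=np.array([0.5963,-0.0042]);YAW=-0.2338
def S2W(L):
    c,n=np.cos(YAW),np.sin(YAW);return np.array([SP[0]+c*L[0]-n*L[1],SP[1]+n*L[0]+c*L[1],L[2]])
def st():
    from plant import ctrl
    s=ctrl.state();q=s["tcp_rot"];return s,R.from_quat([q[1],q[2],q[3],q[0]]),np.array(s["ee_pos"])
def down(jaw):  # tool y down, z jaw at world angle jaw
    y=np.array([0,0,-1.]);z=np.array([np.cos(jaw),np.sin(jaw),0]);return R.from_matrix(np.c_[np.cross(y,z),y,z])
def jawang(r): z=r.as_matrix()[:,2];return np.arctan2(z[1],z[0])
def goto(P,jaw):
    s,r,p=st();D=r.inv()*down(jaw)
    print("turn",np.degrees(D.as_rotvec()).round(1),"shift cm",(100*r.inv().apply(np.array(P)-p)).round(2))
def show():
    s,r,p=st();print("t",round(s["time_s"],2),"p",p.round(4),"jaw",np.degrees(jawang(r)).round(2),"ydir",r.as_matrix()[:,1].round(3),"q",np.round(s["qpos"],3),"F",np.round(s["ft_force"],1),"T",np.round(s["ft_torque"],2),"w",round(s["gripper_width"],4))
E
python3 - <<'E'
from h import *
show();s,r,p=st();print(r.as_matrix().round(2))
P=S2W((-.007,-.105,.20));print(P)
for j in (YAW+np.pi/2,YAW-np.pi/2): goto(P,j)
E
```

```text
t 0.7 p [ 0.2509 -0.6267  0.2563] jaw -68.18 ydir [ 0. -0. -1.] q [ 1.106  0.576  0.025  1.437 -0.015  1.129 -0.056] F [ 1.2 -0.2  0.7] T [-0.02 -0.    0.03] w 0.0854
[[-0.93  0.    0.37]
 [-0.37 -0.   -0.93]
 [-0.   -1.    0.  ]]
[ 0.56516449 -0.10472154  0.2       ]
turn [  -0.  -144.8    0. ] shift cm [-48.58   5.63 -36.77]
turn [-0.  35.2 -0. ] shift cm [-48.58   5.63 -36.77]
```

move_arm(
  rows=[
    [[0,35.2,0],[-48.6,3,-36.8],0],
    [[0,35.2,0],[-48.6,3,-36.8],0],
    [[0,35.2,0],[-48.6,3,-36.8],0],
    [[0,35.2,0],[-48.6,3,-36.8],0],
    [[0,35.2,0],[-48.6,3,-36.8],0],
    [[0,35.2,0],[-48.6,3,-36.8],0],
    [[0,35.2,0],[-48.6,3,-36.8],0],
    [[0,35.2,0],[-48.6,3,-36.8],0],
    [[0,35.2,0],[-48.6,3,-36.8],0],
    [[0,35.2,0],[-48.6,3,-36.8],0],
    [[0,35.2,0],[-48.6,3,-36.8],0],
    [[0,35.2,0],[-48.6,3,-36.8],0],
  ],
)

```text
time_s: 1.9
ee_pos: [0.5609, -0.1114, 0.2271]
tcp_rot: [0.082, -0.083, -0.702, 0.702]
ft_force: [-0.0, -1.5, -0.2]
gripper_width: 0.0852
```

Run:
```python
from h import *
import cv2
from plant import mark_of
show()
c=cam("wrist");cv2.imwrite("pics/w1.png",c["img"][:,:,::-1]);print(c["fx"],c["fy"],c["cx"],c["cy"],c["camera_from_world"].round(4).tolist())
for n in ["squeeze_point","trigger_pad","filler_cap"]: print(n,[(d["position"],d["conf"]) for d in mark_of(n,c)[:2]])
t=cam("top");cv2.imwrite("pics/t1.png",t["img"][:,:,::-1])
```

```text
t 1.9 p [ 0.5609 -0.1114  0.2271] jaw -103.38 ydir [ 0.001 -0.    -1.   ] q [ 0.038  0.452  0.113  1.761 -0.062  0.931 -1.628] F [-0.  -1.5 -0.2] T [-0.   -0.07  0.02] w 0.0852
371.64829954431775 371.64829954431775 319.8103695556158 235.65451969249207 [[-0.2312, -0.9729, -0.0005, 0.0209], [-0.9214, 0.2188, 0.3211, 0.5075], [-0.3123, 0.0747, -0.947, 0.5361], [0.0, 0.0, 0.0, 1.0]]
squeeze_point [([305.7, 216.9], 0.59)]
trigger_pad [([342.1, 217.7], 0.73)]
filler_cap []
```

View pics/w1.png

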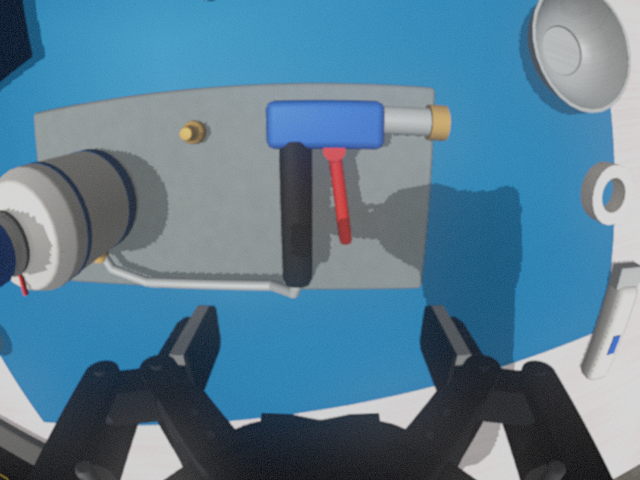

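```bash
cat >> h.py <<'E'
def fray(uv,c,z):
    u=np.array([(uv[0]-c["cx"]),(uv[1]-c["cy"])]);r=np.hypot(*u);th=r/c["fx"]
    d=np.append(u/r*np.sin(th),np.cos(th));T=c["camera_from_world"];d=T[:3,:3].T@d;o=-T[:3,:3].T@T[:3,3]
    return o+d*(z-o[2])/d[2]
def W2S(P):
    d=np.array(P[:2])-SP;c,n=np.cos(YAW),np.sin(YAW);return np.array([c*d[0]+n*d[1],-n*d[0]+c*d[1]])
E
python3 - <<'E'
from h import *
c=cam("wrist")
for n,uv,z in [("sqmk",(305.7,216.9),.062),("pad",(342.1,217.7),.062),("gripL",(282,217),.065),("gripR",(311,217),.075),("trigR",(349,217),.068),("trigL",(337,217),.074),("trig end",(347,243),.07),("trig root",(333,155),.07),("grip end",(296,287),.07),("trayTR",(434,89),.012),("trayTL",(34,114),.012),("trayBR",(420,289),.012),("tip body",(448,122),.06)]:
    P=fray(uv,c,z);print(n,P.round(4),W2S(P).round(4))
E
```

```text
sqmk [ 0.5632 -0.1035  0.062 ] [-0.0092 -0.1043]
pad [ 0.5559 -0.1314  0.062 ] [-0.0099 -0.1331]
gripL [ 0.5682 -0.0857  0.065 ] [-0.0084 -0.0858]
gripR [ 0.5656 -0.1087  0.075 ] [-0.0056 -0.1088]
trigR [ 0.557  -0.1367  0.068 ] [-0.0075 -0.138 ]
trigL [ 0.5608 -0.1278  0.074 ] [-0.0059 -0.1284]
trig end [ 0.5371 -0.1308  0.07  ] [-0.0282 -0.1368]
trig root [ 0.6069 -0.1353  0.07  ] [ 0.0407 -0.1251]
grip end [ 0.509  -0.0819  0.07  ] [-0.0669 -0.0958]
trayTR [ 0.6408 -0.239   0.012 ] [ 0.0977 -0.2182]
trayTL [0.7369 0.1639 0.012 ] [0.0979 0.1961]
trayBR [ 0.4487 -0.1936  0.012 ] [-0.0997 -0.2184]
tip body [ 0.613 -0.23   0.06 ] [ 0.0686 -0.2158]
```

Run:
```python
from h import *
show();goto(S2W((-.009,-.1045,.066)),YAW-np.pi/2)
```

```text
t 2.2 p [ 0.5594 -0.1145  0.2269] jaw -103.45 ydir [-0.    -0.001 -1.   ] q [ 0.042  0.452  0.115  1.762 -0.061  0.931 -1.624] F [-0.3 -0.4  0.3] T [-0.04 -0.03 -0.01] w 0.0854
turn [-0.  -0.1  0. ] shift cm [-0.13 16.09 -1.14]
```

move_arm(
  rows=[
    [[0,-0.1,0],[-0.1,2,-1.1],0],
    [[0,-0.1,0],[-0.1,6,-1.1],0],
    [[0,-0.1,0],[-0.1,10,-1.1],0],
    [[0,-0.1,0],[-0.1,13,-1.1],0],
    [[0,-0.1,0],[-0.1,15,-1.1],0],
    [[0,-0.1,0],[-0.1,16,-1.1],0],
    [[0,-0.1,0],[-0.1,16.1,-1.1],0],
    [[0,-0.1,0],[-0.1,16.1,-1.1],0],
  ],
)

```text
time_s: 3.0
ee_pos: [0.5632, -0.105, 0.0667]
tcp_rot: [0.082, -0.083, -0.702, 0.703]
ft_force: [0.9, 0.3, 1.0]
gripper_width: 0.085
```

Run:
```python
from h import *
import cv2
show();goto(S2W((-.009,-.1045,.066)),YAW-np.pi/2)
c=cam("wrist");cv2.imwrite("pics/w2.png",c["img"][:,:,::-1])
```

```text
t 3.0 p [ 0.5632 -0.105   0.0667] jaw -103.42 ydir [ 0.001 -0.001 -1.   ] q [ 0.051  0.66   0.078  1.914 -0.087  0.57  -1.619] F [0.9 0.3 1. ] T [-0.   -0.   -0.04] w 0.085
turn [-0.1 -0.  -0. ] shift cm [ 0.01  0.07 -0.13]
```

View pics/w2.png

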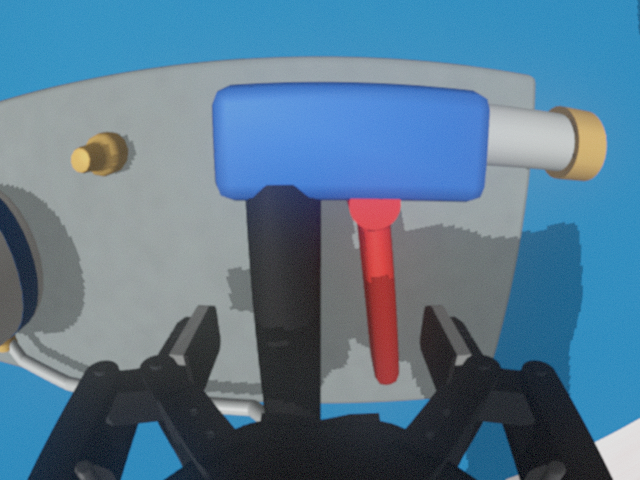

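The fingers straddle the grip (left, ~285,330) and the trigger (right, ~385,320). I'll close on them now.

move_arm(
  rows=[
    [[0,0,0],[0,0,-0.1],60],
    [[0,0,0],[0,0,-0.1],120],
    [[0,0,0],[0,0,-0.1],255],
    [[0,0,0],[0,0,-0.1],255],
    [[0,0,0],[0,0,-0.1],255],
    [[0,0,0],[0,0,-0.1],255],
    [[0,0,0],[0,0,-0.1],255],
    [[0,0,0],[0,0,-0.1],255],
  ],
)

```text
time_s: 3.85
ee_pos: [0.565, -0.1006, 0.069]
tcp_rot: [-0.081, 0.084, 0.703, -0.701]
ft_force: [-2.5, 11.5, 21.1]
gripper_width: 0.0373
```

Run:
```python
from h import *
import cv2
show()
c=cam("wrist");cv2.imwrite("pics/w3.png",c["img"][:,:,::-1])
show()
```

```text
t 3.85 p [ 0.565  -0.1006  0.069 ] jaw -103.33 ydir [ 0.004  0.002 -1.   ] q [ 0.048  0.656  0.075  1.912 -0.09   0.572 -1.621] F [-2.5 11.5 21.1] T [ 1.84  0.58 -0.67] w 0.0373
t 3.9 p [ 0.5651 -0.1006  0.069 ] jaw -103.33 ydir [ 0.004  0.002 -1.   ] q [ 0.048  0.656  0.075  1.912 -0.09   0.572 -1.621] F [-2.3 11.1 19.8] T [ 1.89  0.62 -0.73] w 0.0374
```

View pics/w3.png

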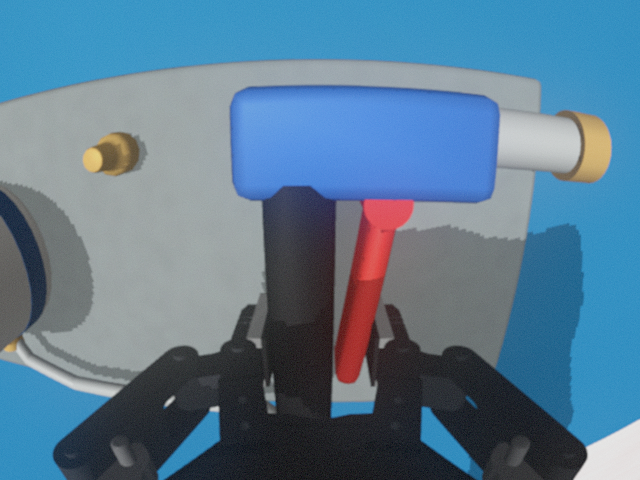

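The gap is 37.4 mm (38 mm expected at full squeeze) and the trigger is swung in against the grip. Releasing.

move_arm(
  rows=[
    [[0,0,0],[0,0,0],255],
    [[0,0,0],[0,0,0],0],
    [[0,0,0],[0,0,0],0],
    [[0,0,0],[0,0,0],0],
    [[0,0,0],[0,0,0],0],
    [[0,0,0],[0,0,0],0],
    [[0,0,0],[0,0,0],0],
    [[0,0,0],[0,0,0],0],
  ],
)

```text
time_s: 4.7
ee_pos: [0.5651, -0.1003, 0.0691]
tcp_rot: [-0.08, 0.083, 0.703, -0.701]
ft_force: [0.8, -0.1, -0.2]
gripper_width: 0.0856
```

Run:
```python
from h import *
import cv2
show()
c=cam("wrist");cv2.imwrite("pics/w4.png",c["img"][:,:,::-1])
```

```text
t 4.7 p [ 0.5651 -0.1003  0.0691] jaw -103.31 ydir [ 0.005  0.002 -1.   ] q [ 0.047  0.656  0.075  1.912 -0.09   0.572 -1.621] F [ 0.8 -0.1 -0.2] T [-0.03 -0.    0.02] w 0.0856
```

View pics/w4.png

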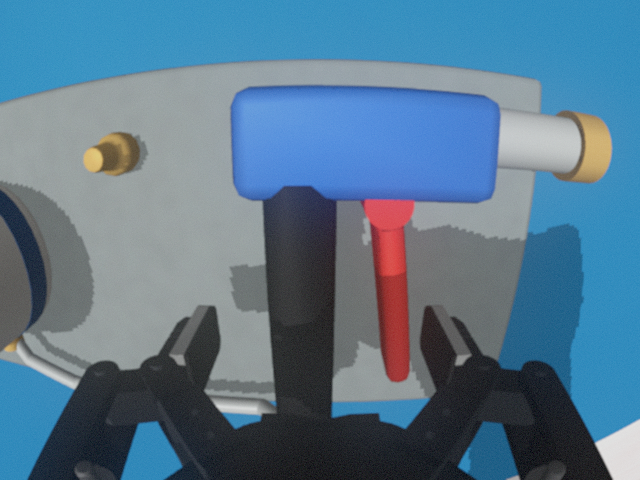

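The trigger sprang back to its rest position, having swung about 16° (0.28 rad). Next I'll lift and go over the cap.

Run:
```python
from h import *
print(W2S((.5651,-.1003)));P=S2W((-.0,.115,.30));print(P)
goto(P,np.radians(50));goto(P,np.radians(-20))
```

```text
[-0.0080871 -0.1007137]
[0.62294272 0.1076712  0.3       ]
turn [  -0.2 -153.3   -0.3] shift cm [ -0.92 -23.02 -21.66]
turn [ -0.  -83.3  -0.3] shift cm [ -0.92 -23.02 -21.66]
```

move_arm(
  rows=[
    [[0,0,0],[0,-5,0],0],
    [[0,0,0],[0,-10,0],0],
    [[0,0,0],[0,-15,0],0],
    [[0,-8,0],[0,-19,0],0],
    [[0,-16,0],[-0.9,-23,-4],0],
    [[0,-24,0],[-0.9,-23,-8],0],
    [[0,-32,0],[-0.9,-23,-12],0],
    [[0,-40,0],[-0.9,-23,-16],0],
    [[0,-48,0],[-0.9,-23,-20],0],
    [[0,-56,0],[-0.9,-23,-21.7],0],
    [[0,-64,0],[-0.9,-23,-21.7],0],
    [[0,-72,0],[-0.9,-23,-21.7],0],
  ],
)

```text
time_s: 5.95
ee_pos: [0.6226, 0.1092, 0.2995]
tcp_rot: [0.35, -0.347, 0.615, -0.615]
ft_force: [-0.2, -0.2, -0.6]
gripper_width: 0.0857
```

Run:
```python
from h import *
P=S2W((-.0,.115,.30))
show();goto(P,np.radians(50))
```

```text
t 5.95 p [0.6226 0.1092 0.2995] jaw -30.89 ydir [ 0.004  0.002 -1.   ] q [-0.106  0.481 -0.229  1.492  0.113  1.177 -0.891] F [-0.2 -0.2 -0.6] T [-0.05 -0.01  0.03] w 0.0857
turn [ -0.3 -80.9  -0.1] shift cm [ 0.12 -0.05  0.11]
```

move_arm(
  rows=[
    [[0,-8.5,0],[0.1,0,0.1],0],
    [[0,-17,0],[0.1,0,0.1],0],
    [[0,-25.5,0],[0.1,0,0.1],0],
    [[0,-34,0],[0.1,0,0.1],0],
    [[0,-42.5,0],[0.1,0,0.1],0],
    [[0,-51,0],[0.1,0,0.1],0],
    [[0,-59.5,0],[0.1,0,0.1],0],
    [[0,-68,0],[0.1,0,0.1],0],
    [[0,-76.5,0],[0.1,0,0.1],0],
    [[-0.3,-81,0],[0.1,0,0.1],0],
    [[-0.3,-81,0],[0.1,0,0.1],0],
    [[-0.3,-81,0],[0.1,0,0.1],0],
  ],
)

```text
time_s: 7.15
ee_pos: [0.6229, 0.1077, 0.2994]
tcp_rot: [0.665, -0.664, 0.243, -0.242]
ft_force: [-1.0, -0.7, 0.5]
gripper_width: 0.0857
```

Run:
```python
from h import *
import cv2
from plant import mark_of
show()
c=cam("wrist");cv2.imwrite("pics/w5.png",c["img"][:,:,::-1])
for d in mark_of("filler_cap",c)[:2]:
    P=fray(d["position"],c,.181);print(d,P,W2S(P))
```

```text
t 7.15 p [0.6229 0.1077 0.2994] jaw 49.95 ydir [-0.001  0.002 -1.   ] q [ 0.105  0.523 -0.58   1.479  0.293  1.228  0.359] F [-1.  -0.7  0.5] T [-0.02  0.02  0.01] w 0.0857
{'position': [324.0, 238.9], 'conf': 0.78} [0.62277807 0.11017283 0.181     ] [-0.00073973  0.11739543]
```

View pics/w5.png

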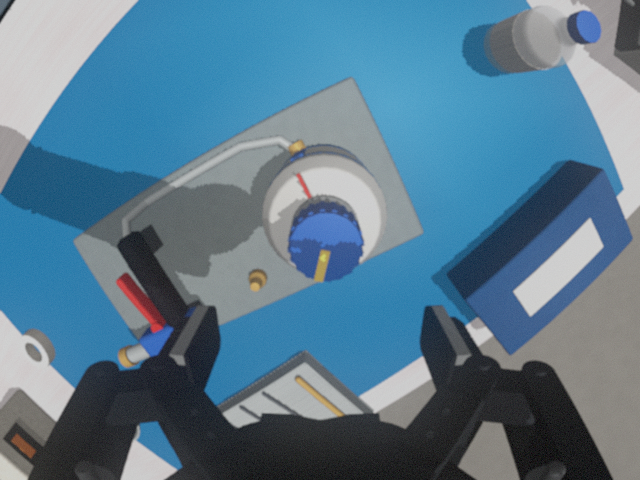

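Run:
```python
from h import *
c=cam("wrist")
for n,uv,z in [("top c",(326,246),.1975),("bar tip",(320,280),.1975),("bar in",(325,250),.1975),("idx out",(298,173),.147),("idx in",(310,197),.155),("topL",(289,240),.1975),("topR",(363,250),.1975)]:
    P=fray(uv,c,z);print(n,P.round(4),W2S(P).round(4))
a,b=[W2S(fray(u,c,.1975)) for u in ((325,250),(320,280))];d=b-a;th=np.degrees(np.arctan2(d[1],d[0]));print(th,th+180)
```

```text
top c [0.6227 0.1117 0.1975] [-0.0012  0.1189]
bar tip [0.6385 0.0936 0.1975] [0.0184 0.1049]
bar in [0.6244 0.1095 0.1975] [0.001  0.1171]
idx out [0.5806 0.1212 0.147 ] [-0.0443  0.1183]
idx in [0.5989 0.1175 0.155 ] [-0.0257  0.119 ]
topL [0.6047 0.0965 0.1975] [-0.0152  0.0999]
topR [0.64   0.128  0.1975] [0.0119 0.1387]
-35.13830133793787 144.86169866206214
```

Run:
```python
from h import *
show();goto(S2W((-.0007,.1187,.186)),np.radians(50))
```

```text
t 7.3 p [0.6229 0.1079 0.2995] jaw 50.03 ydir [-0.001  0.001 -1.   ] q [ 0.105  0.522 -0.58   1.479  0.293  1.228  0.36 ] F [ 0.1 -0.1  0.7] T [-0.01 -0.06 -0.01] w 0.0854
turn [-0.   0.  -0.1] shift cm [-0.2  11.35  0.28]
```

move_arm(
  rows=[
    [[0,0,0],[-0.2,2,0.3],0],
    [[0,0,0],[-0.2,5,0.3],0],
    [[0,0,0],[-0.2,8,0.3],0],
    [[0,0,0],[-0.2,10,0.3],0],
    [[0,0,0],[-0.2,11.3,0.3],0],
    [[0,0,0],[-0.2,11.3,0.3],0],
    [[0,0,0],[-0.2,11.3,0.3],0],
  ],
)

```text
time_s: 8.0
ee_pos: [0.6236, 0.1119, 0.1873]
tcp_rot: [0.665, -0.664, 0.242, -0.242]
ft_force: [-0.2, -0.3, 0.6]
gripper_width: 0.086
```

Run:
```python
from h import *
import cv2
show();goto(S2W((-.0007,.1187,.186)),np.radians(50))
c=cam("wrist");cv2.imwrite("pics/w6.png",c["img"][:,:,::-1])
c=cam("side");cv2.imwrite("pics/s6.png",cv2.resize(c["img"][150:300,180:380,::-1],None,fx=4,fy=4,interpolation=cv2.INTER_CUBIC))
```

```text
t 8.0 p [0.6236 0.1119 0.1873] jaw 50.01 ydir [ 0.     0.002 -1.   ] q [ 0.08   0.619 -0.547  1.629  0.365  0.996  0.288] F [-0.2 -0.3  0.6] T [ 0.03 -0.01  0.  ] w 0.086
turn [-0.1  0.  -0.1] shift cm [-0.01  0.13 -0.07]
```

View pics/w6.png

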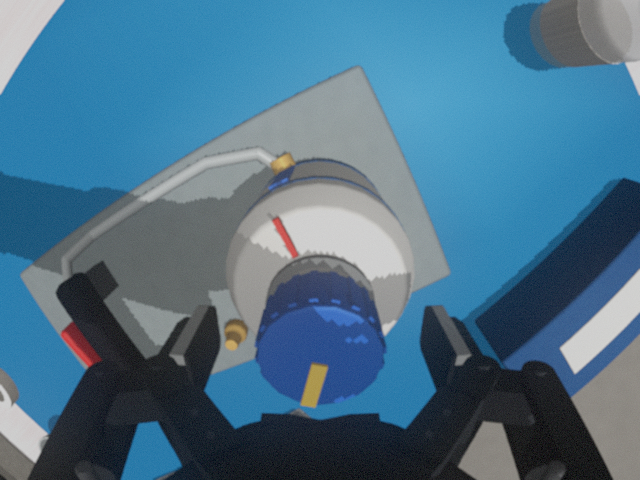

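View pics/s6.png

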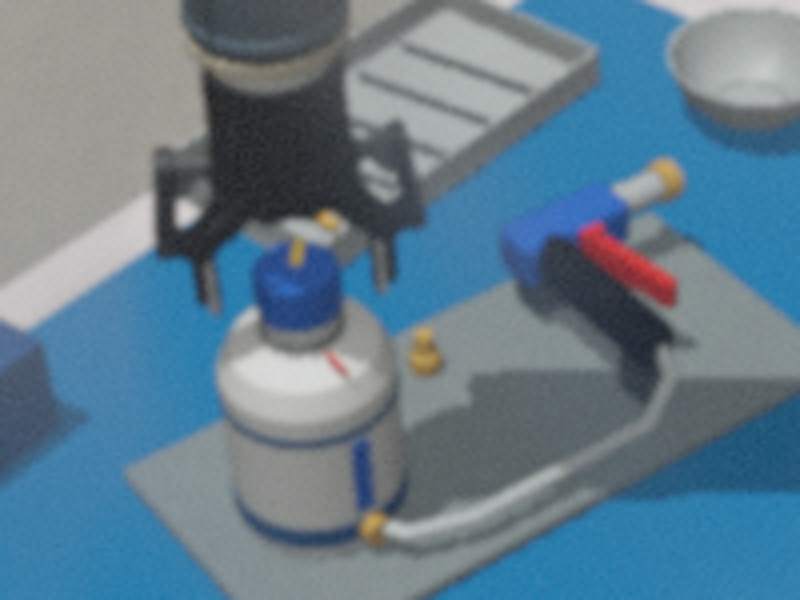

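Run:
```python
from h import *
c=cam("wrist");s,r,p=st()
for uv in ((320,352),(257,350),(385,350),(315,405)):
    P=fray(uv,c,.1975);print(P.round(4),W2S(P).round(4),(1000*r.inv().apply(P-p)).round(1))
```

```text
[0.6204 0.1134 0.1975] [-0.0038  0.12  ] [-3.6 -9.7 -1. ]
[0.6055 0.0963 0.1975] [-0.0144  0.0999] [ -4.1  -9.7 -23.7]
[0.6352 0.1316 0.1975] [0.0064 0.1411] [-3.9 -9.6 22.4]
[0.6399 0.0945 0.1975] [0.0195 0.1061] [23.5 -9.7 -3. ]
```

move_arm(
  rows=[
    [[0,0,0],[-0.2,0.1,-0.1],0],
    [[0,0,0],[-0.2,0.1,-0.1],255],
    [[0,0,0],[-0.2,0.1,-0.1],255],
    [[0,0,0],[-0.2,0.1,-0.1],255],
    [[0,0,0],[-0.2,0.1,-0.1],255],
    [[0,0,0],[-0.2,0.1,-0.1],255],
    [[0,0,0],[-0.2,0.1,-0.1],255],
  ],
)

```text
time_s: 8.85
ee_pos: [0.6223, 0.1131, 0.1875]
tcp_rot: [0.666, -0.663, 0.241, -0.242]
ft_force: [1.2, 2.2, 6.5]
gripper_width: 0.0469
```

Run:
```python
from h import *
import cv2
show()
c=cam("wrist");cv2.imwrite("pics/w7.png",c["img"][:,:,::-1])
```

```text
t 8.85 p [0.6223 0.1131 0.1875] jaw 50.03 ydir [ 0.003  0.003 -1.   ] q [ 0.079  0.616 -0.547  1.635  0.366  0.991  0.285] F [1.2 2.2 6.5] T [ 0.44 -0.32  0.03] w 0.0469
```

View pics/w7.png

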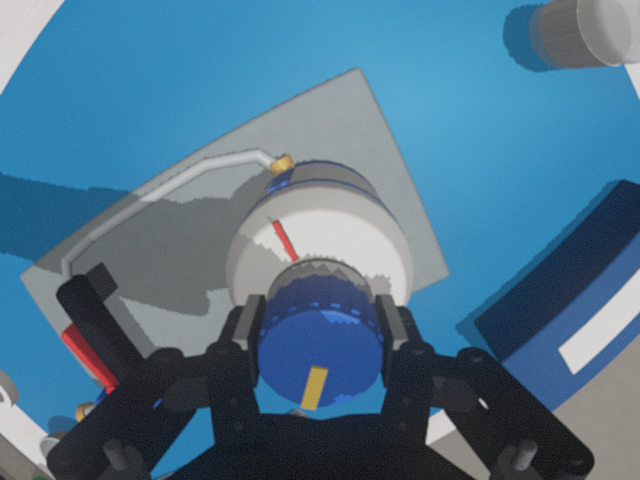

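Gripped at 46.9 mm, with the cap centred between the pads. Screwing clockwise, which is +y about the tool, in steps.

move_arm(
  rows=[
    [[0,5,0],[0,0.01,0],255],
    [[0,11,0],[0,0.02,0],255],
    [[0,17,0],[0,0.03,0],255],
    [[0,23,0],[0,0.04,0],255],
    [[0,29,0],[0,0.05,0],255],
    [[0,35,0],[0,0.06,0],255],
    [[0,41,0],[0,0.07,0],255],
    [[0,47,0],[0,0.08,0],255],
    [[0,53,0],[0,0.09,0],255],
    [[0,58,0],[0,0.1,0],255],
    [[0,60,0],[0,0.1,0],255],
    [[0,60,0],[0,0.1,0],255],
  ],
)

```text
time_s: 10.1
ee_pos: [0.6264, 0.1146, 0.187]
tcp_rot: [-0.459, 0.45, -0.541, 0.543]
ft_force: [17.6, 5.7, -9.1]
gripper_width: 0.0464
```

Run:
```python
from h import *
import cv2
show()
c=cam("wrist");cv2.imwrite("pics/w8.png",c["img"][:,:,::-1])
```

```text
t 10.1 p [0.6264 0.1146 0.187 ] jaw -10.02 ydir [ 0.011  0.006 -1.   ] q [-0.092  0.582 -0.261  1.639  0.175  0.931 -0.59 ] F [17.6  5.7 -9.1] T [ 1.14 -3.49 -0.  ] w 0.0464
```

View pics/w8.png

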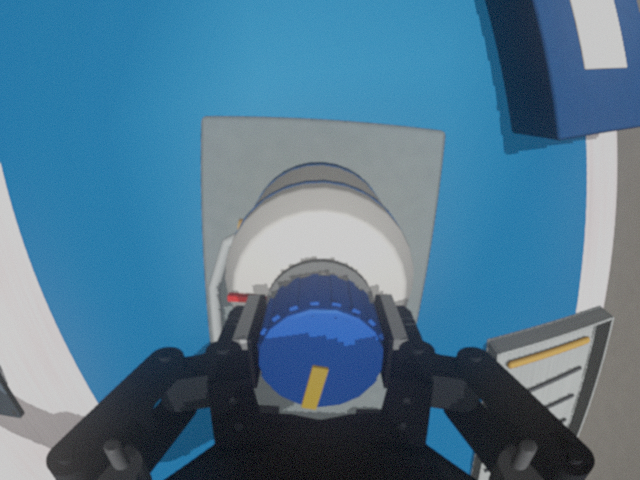

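The bar moved with the jaws, so there is no slip. The tool was forced around a circle, which means the cap axis lies about 4 mm along tool +x. I'll regrip centred.

move_arm(
  rows=[
    [[0,0,0],[0,0,0],0],
    [[0,0,0],[0,0,0],0],
    [[0,0,0],[0,0,0],0],
    [[0,0,0],[0.2,0.05,0],0],
    [[0,0,0],[0.4,0.05,0],0],
    [[0,0,0],[0.4,0.05,0],0],
    [[0,0,0],[0.4,0.05,0],255],
    [[0,0,0],[0.4,0.05,0],255],
    [[0,0,0],[0.4,0.05,0],255],
    [[0,0,0],[0.4,0.05,0],255],
    [[0,0,0],[0.4,0.05,0],255],
    [[0,0,0],[0.4,0.05,0],255],
  ],
)

```text
time_s: 11.35
ee_pos: [0.626, 0.1107, 0.1868]
tcp_rot: [-0.459, 0.45, -0.54, 0.543]
ft_force: [0.9, -0.9, 4.4]
gripper_width: 0.0465
```

Run:
```python
from h import *
import cv2
show();goto((.6256,.1103,.186),np.radians(-10))
c=cam("wrist");cv2.imwrite("pics/w9.png",c["img"][:,:,::-1])
```

```text
t 11.35 p [0.626  0.1107 0.1868] jaw -9.98 ydir [ 0.012  0.006 -1.   ] q [-0.086  0.581 -0.262  1.643  0.176  0.928 -0.584] F [ 0.9 -0.9  4.4] T [-0.11  0.01 -0.01] w 0.0465
turn [-0.6  0.  -0.5] shift cm [ 0.05  0.08 -0.03]
```

View pics/w9.png

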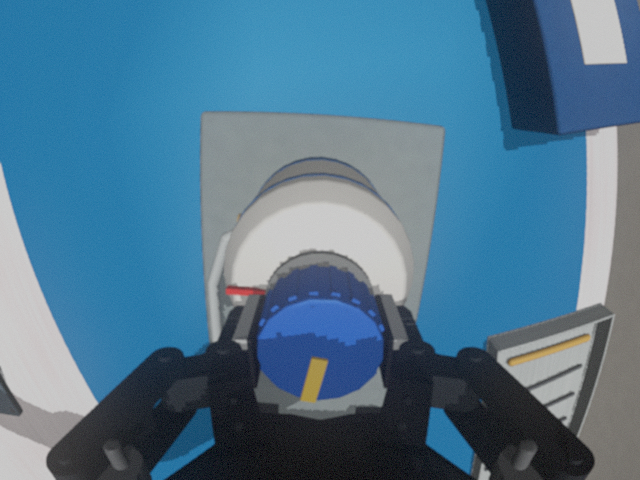

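move_arm(
  rows=[
    [[0,5,0],[0,0.01,0],255],
    [[0,11,0],[0,0.02,0],255],
    [[0,17,0],[0,0.03,0],255],
    [[0,23,0],[0,0.04,0],255],
    [[0,29,0],[0,0.05,0],255],
    [[0,35,0],[0,0.06,0],255],
    [[0,41,0],[0,0.07,0],255],
    [[0,47,0],[0,0.08,0],255],
    [[0,53,0],[0,0.09,0],255],
    [[0,59,0],[0,0.1,0],255],
    [[0,65,0],[0,0.11,0],255],
    [[0,65,0],[0,0.11,0],255],
  ],
)

```text
time_s: 12.6
ee_pos: [0.6265, 0.1102, 0.1858]
tcp_rot: [0.097, -0.087, 0.702, -0.7]
ft_force: [1.8, -2.2, 3.1]
gripper_width: 0.0467
```

Run:
```python
from h import *
show()
```

```text
t 12.6 p [0.6265 0.1102 0.1858] jaw -75.08 ydir [ 0.013  0.005 -1.   ] q [-0.282  0.576  0.057  1.651 -0.042  0.902 -1.519] F [ 1.8 -2.2  3.1] T [-0.72 -0.42 -0.08] w 0.0467
```

move_arm(
  rows=[
    [[0,4,0],[0,0.01,0],255],
    [[0,8,0],[0,0.01,0],255],
    [[0,12,0],[0,0.02,0],255],
    [[0,15,0],[0,0.03,0],255],
    [[0,15,0],[0,0.03,0],255],
  ],
)

```text
time_s: 13.1
ee_pos: [0.6265, 0.1101, 0.1855]
tcp_rot: [0.005, 0.004, 0.709, -0.705]
ft_force: [1.0, -2.2, 3.9]
gripper_width: 0.0472
```

Run:
```python
from h import *
import cv2
show()
c=cam("wrist");cv2.imwrite("pics/w10.png",c["img"][:,:,::-1])
c=cam("side");cv2.imwrite("pics/s10.png",cv2.resize(c["img"][150:300,180:380,::-1],None,fx=4,fy=4,interpolation=cv2.INTER_CUBIC))
```

```text
t 13.1 p [0.6265 0.1101 0.1855] jaw -89.97 ydir [ 0.013  0.005 -1.   ] q [-0.327  0.579  0.13   1.653 -0.093  0.901 -1.731] F [ 1.  -2.2  3.9] T [-0.61 -0.09 -0.05] w 0.0472
```

View pics/w10.png

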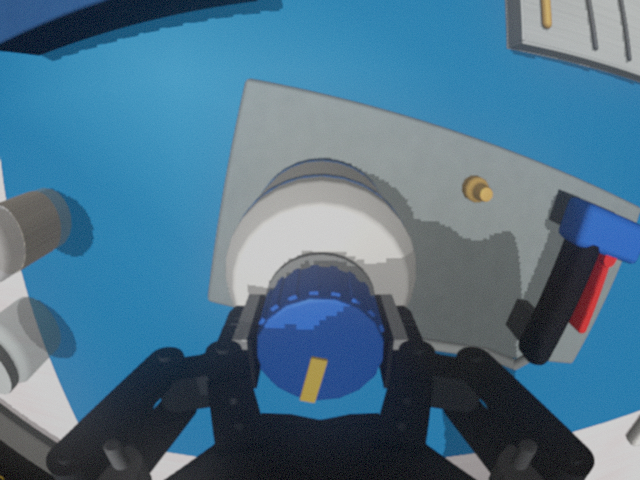

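View pics/s10.png

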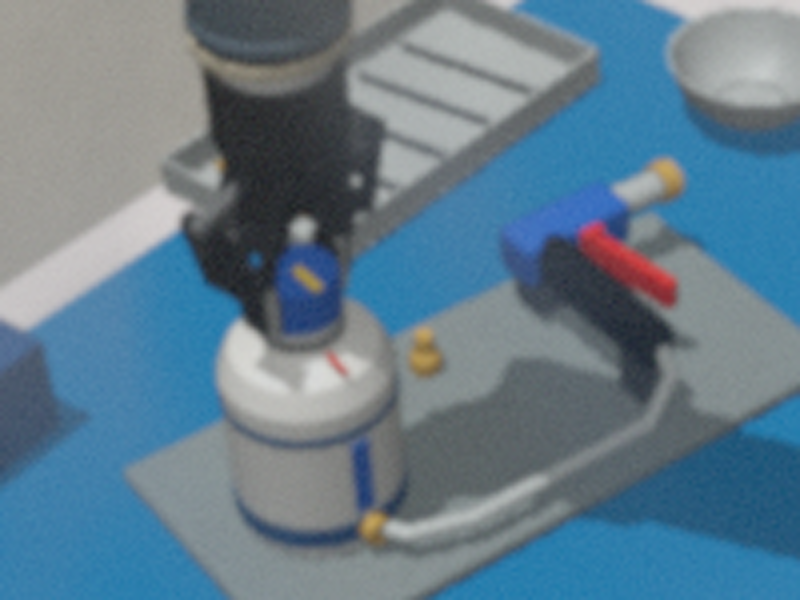

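move_arm(
  rows=[
    [[0,2,0],[0,0,0],255],
    [[0,4,0],[0,0.01,0],255],
    [[0,6,0],[0,0.01,0],255],
    [[0,6,0],[0,0.01,0],255],
  ],
)

```text
time_s: 13.6
ee_pos: [0.6265, 0.11, 0.1855]
tcp_rot: [-0.032, 0.041, 0.708, -0.704]
ft_force: [0.1, -3.1, 4.6]
gripper_width: 0.0464
```

Run:
```python
from h import *
show();s,r,p=st();print(np.round(s["effort"],2))
```

```text
t 13.6 p [0.6265 0.11   0.1855] jaw -95.87 ydir [ 0.013  0.004 -1.   ] q [-0.346  0.581  0.16   1.654 -0.113  0.901 -1.816] F [ 0.1 -3.1  4.6] T [-0.96 -0.03  1.83] w 0.0464
[ -0.1  -70.02   4.1  -23.72  -2.33  -0.16  -2.4 ]
```

Run:
```python
from h import *
import cv2
c=cam("wrist");cv2.imwrite("pics/w11.png",c["img"][:,:,::-1])
def bar(im):
    im=im.astype(int);m=(im[...,0]>150)&(im[...,1]>120)&(im[...,2]<110);m[:330]=0;m[430:]=0;m[:,:260]=0;m[:,380:]=0
    ys,xs=np.nonzero(m);v=np.c_[xs,ys].astype(float);mu=v.mean(0);u=np.linalg.svd(v-mu,full_matrices=False)[2][0];u*=np.sign(u[1])
    return len(xs),mu.round(1),np.degrees(np.arctan2(u[0],u[1])).round(2)
for n in (9,10,11): print(n,bar(cv2.imread(f"pics/w{n}.png")[:,:,::-1]))
show()
```

```text
9 (631, array([313.4, 380.3]), np.float64(-16.68))
10 (629, array([312.9, 379.8]), np.float64(-17.08))
11 (632, array([314.5, 380. ]), np.float64(-13.21))
t 13.65 p [0.6265 0.11   0.1854] jaw -95.82 ydir [ 0.013  0.004 -1.   ] q [-0.345  0.581  0.16   1.654 -0.113  0.901 -1.815] F [ 0.2 -3.1  5.4] T [-0.94  0.02  1.79] w 0.0467
```

The torque jumped to 1.8 N m, and the bar slipped about 4° relative to the jaws, so the cap has bottomed out. Backing off 90° anticlockwise.

move_arm(
  rows=[
    [[0,-4,0],[0,0,0],255],
    [[0,-10,0],[0,-0.02,0],255],
    [[0,-17,0],[0,-0.03,0],255],
    [[0,-24,0],[0,-0.04,0],255],
    [[0,-31,0],[0,-0.05,0],255],
    [[0,-38,0],[0,-0.06,0],255],
    [[0,-45,0],[0,-0.07,0],255],
    [[0,-52,0],[0,-0.09,0],255],
    [[0,-59,0],[0,-0.1,0],255],
    [[0,-66,0],[0,-0.11,0],255],
    [[0,-70,0],[0,-0.12,0],255],
    [[0,-70,0],[0,-0.12,0],255],
  ],
)

```text
time_s: 14.85
ee_pos: [0.6262, 0.1106, 0.1866]
tcp_rot: [-0.38, 0.371, -0.598, 0.6]
ft_force: [-0.8, 0.4, 3.7]
gripper_width: 0.047
```

```bash
cat >> h.py <<'E'
def bar(im):
    im=im.astype(int);m=(im[...,0]>150)&(im[...,1]>120)&(im[...,2]<110);m[:330]=0;m[430:]=0;m[:,:260]=0;m[:,380:]=0
    ys,xs=np.nonzero(m);v=np.c_[xs,ys].astype(float);mu=v.mean(0);u=np.linalg.svd(v-mu,full_matrices=False)[2][0];u*=np.sign(u[1])
    return len(xs),mu.round(1),np.degrees(np.arctan2(u[0],u[1])).round(2)
E
python3 - <<'E'
from h import *
show();c=cam("wrist");print(bar(c["img"]))
E
```

```text
t 14.85 p [0.6262 0.1106 0.1866] jaw -25.83 ydir [ 0.012  0.006 -1.   ] q [-0.132  0.577 -0.186  1.645  0.125  0.919 -0.814] F [-0.8  0.4  3.7] T [0.19 0.12 0.04] w 0.047
(615, array([313.3, 380.1]), np.float64(-16.76))
```

Run:
```python
from h import *
import cv2
c=cam("wrist")
def ang(im):
    _,mu,a=bar(im);u=np.array([np.sin(np.radians(a)),np.cos(np.radians(a))])
    A,B=[fray(mu+k*u,c,.197) for k in(-20,20)];d=(B-A);s,r,p=st();d=r.inv().apply(d);return np.degrees(np.arctan2(d[0],d[2]))-90  # angle in tool zx
for n in (7,8,9,10,11): print(n,ang(cv2.imread(f"pics/w{n}.png")[:,:,::-1]))
print("now",ang(c["img"]))
s,r,p=st();A=ang(c["img"])
# world dir of bar
a=np.radians(A+90);d=r.apply([np.sin(a),0,np.cos(a)]);w=np.degrees(np.arctan2(d[1],d[0]));print("bar world",w,"turn deg",(w-(180+np.degrees(YAW)))%360)
show()
```

```text
7 13.53129624056993
8 13.318374249334369
9 13.001997732882913
10 13.363195895444079
11 10.27721645502524
now 12.962063375831022
bar world -128.92865226459165 turn deg 64.46710098556696
t 14.95 p [0.6262 0.1106 0.1866] jaw -25.97 ydir [ 0.013  0.005 -1.   ] q [-0.133  0.576 -0.185  1.645  0.125  0.919 -0.816] F [-0.3  1.3  4. ] T [0.26 0.21 0.13] w 0.0467
```

move_arm(
  rows=[
    [[0,-5,0],[0,-0.01,0],255],
    [[0,-11,0],[0,-0.02,0],255],
    [[0,-17,0],[0,-0.03,0],255],
    [[0,-21,0],[0,-0.04,0],255],
    [[0,-22.8,0],[0,-0.04,0],255],
    [[0,-22.8,0],[0,-0.04,0],255],
    [[0,-22.8,0],[0,-0.04,0],255],
  ],
)

```text
time_s: 15.65
ee_pos: [0.626, 0.1107, 0.1869]
tcp_rot: [-0.49, 0.481, -0.513, 0.516]
ft_force: [-1.2, 0.6, 4.4]
gripper_width: 0.0465
```

Run:
```python
from h import *
import cv2
show()
c=cam("wrist");cv2.imwrite("pics/w12.png",c["img"][:,:,::-1])
def ang(im):
    _,mu,a=bar(im);u=np.array([np.sin(np.radians(a)),np.cos(np.radians(a))])
    A,B=[fray(mu+k*u,c,.197) for k in(-20,20)];d=(B-A);s,r,p=st();d=r.inv().apply(d);return np.degrees(np.arctan2(d[0],d[2]))-90
A=ang(c["img"]);s,r,p=st();j=np.degrees(jawang(r));print(A,"cap turn since stop",(j-A)-(-95.83-10.28))
c=cam("side");cv2.imwrite("pics/s12.png",cv2.resize(c["img"][150:300,180:380,::-1],None,fx=4,fy=4,interpolation=cv2.INTER_CUBIC))
```

```text
t 15.65 p [0.626  0.1107 0.1869] jaw -3.29 ydir [ 0.012  0.005 -1.   ] q [-0.066  0.583 -0.295  1.642  0.199  0.933 -0.488] F [-1.2  0.6  4.4] T [0.08 0.44 0.09] w 0.0465
13.11610769993517 cap turn since stop 89.72841369495585
```

View pics/w12.png

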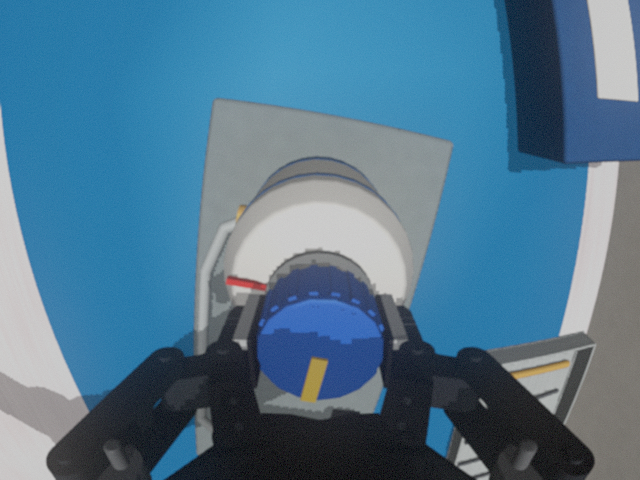

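View pics/s12.png

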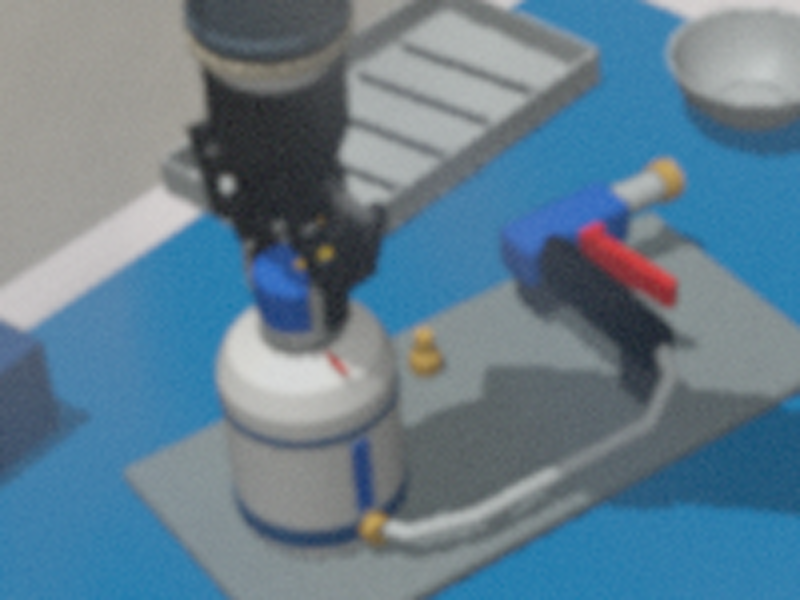

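The cap is 89.7° from the stop by the bar, still gripped at 46.5 mm with low forces. The trigger is out at rest and nothing else has moved, so I'm handing in.

Run:
```python
from plant import finish_job
print(finish_job())
```

```text
the job is handed in; nothing more can be done
None
```

The job is done in the order asked and was handed in after about 16 s of the 64 s allowed.

- **Trigger:** I squeezed it until the fingers stood 37.4 mm apart (38 mm expected). It swung about 0.28 rad in the image, then sprang fully back when released.
- **Cap down:** I screwed it down clockwise in two grips, about 145° in all. At the stop the torque jumped to 1.8 N m and the cap stopped turning with the jaws.
- **Back-off:** I then turned it back a quarter turn. The yellow bar reads 89.7° from the stop. The cap is still gripped at 46.5 mm, with forces around 5 N.

**Disagreements in the checks:**
- The first cap grip was about 4 mm off-axis and gave roughly 20 N of side force, so I regripped centred.
- Measured against the tray's yaw, the bar reads about 2.7° low, both at the stop and after backing off. I took that as camera and yaw error and counted the quarter turn from the stop itself.

The last pictures show the trigger at rest, and the things in view where they stood.

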